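Slip-test the push blocks and sort them

ROBOT

A 6-joint arm with a two-finger parallel gripper is mounted at the origin on the work surface. World frame = base frame: x ahead of the robot, y to its left, z up, the work surface at z = 0. Lengths are in mm, angles in degrees, forces in N, time in s.
With the tool pointing down it reaches from about 250 to 725 mm from the base axis. Payload 4 kg.
Tool frame: the origin (TCP) lies at the very end of the fingers, on their centre line; the grasp point (between the pads) lies 19 mm behind it; y points along the fingers, x is the direction in which the jaws open and shut, and the axes are right-handed (so a half turn about y gives the same grasp; the last joint's range is limited). The gripper opens to 85 mm and grips with 20 to 120 N. Pads are 22 mm wide; open, the fingers measure 114 mm over their backs; the gripper's body (76 mm by 85 mm) begins 54 mm behind the grasp point. The pads swing forward as they close: fully open they stand 13 mm farther back than shut.
Start: joints at [73.339, 13.785, 0.286, 76.501, 0, 90], TCP at [143.357, 479.007, 231.306] pointing down, gripper open.
Joint ranges: [-155.79, 155.79], [-60.16, 107.12], [-62.33, 73.08], [-114, 123.19], [-81.49, 82.49], [-180, 180]. Speed limits (degrees/s): [159.86, 159.86, 180, 180, 180, 180].

INTERFACE

Orientations are given as [roll, pitch, yaw] about the fixed x, y, z axes, in that order (R = Rz(yaw) Ry(pitch) Rx(roll)).
In Python, from cell import readout, cams, workorder gives the robot as it stands.
- The arm moves only by the tool jog_arm, never from a script. Its argument "steps" is a list of rows, each a list of 5 numbers: the finger opening in mm, from 0 to 85.4, then the shift along the tool's x, y, z in mm, then the turn about the tool's y in degrees. In form: [[jaw, dx, dy, dz, yaw], ...]. A call has 1 to 8 rows; each row shifts and turns the commanded pose from where the row before left it, along the tool's axes as they then stand; what a row does not reach is not made up. A row lasts 1/10 s, in which the tool goes at most 50 mm and 8.59 degrees, less where a joint would pass 70% of its speed; a pose out of reach is approached as far as the arm can. A call with a gripper value outside its range is refused whole. The fingers move at their own pace and stop on an object; the grip force is fixed at half the most. Time passes only in rows, so rows that do not move let the fingers close. It gives the time, the measured TCP pose, the force and the opening at its end, in the units of the state.
- readout.observe(): the state, without advancing time (a new reading comes with each control period).
- cams.capture(name): name is "side" or "top" or "wrist"; returns (picture, depth): 384x512x3 uint8, red, green, blue; 384x512 float32, mm along the optical axis (not along the pixel's ray), 0 where there is no reading.
- cams.camera_info(name): a dict with "vertical_fov" (degrees; the focal length in pixels is half the picture's height over the tangent of half this angle, whatever the lens; pixels are square), "cx", "cy" (the principal point, pixels), "dist" ([k1, k2, p1, p2, k3] as OpenCV has them; the pictures are not rectified), "camera_from_world" (4x4, takes a point from world to camera coordinates). Camera axes: x right, y down, z forward; pixel columns grow to the right and rows downward; lengths in mm; the calibration is good to about 2 mm. A picture is of the moment at which its call begins: read the wrist's pose just before it. camera_info takes no time and is no camera call; for the wrist camera it gives the pose at the moment of the call.
- workorder.hand_in(): hands the job in, once; it reports no verdict.
The state is a dict: "time_s": time; "qpos": joint angles; "joint_velocities": joint speeds; "joint_efforts": joint torques, N m; "eef_pos": TCP position; "eef_rot": TCP orientation; "wrist_force": force on the tool from outside, world axes, zero at the start; "wrist_torque": the same for the moment, N m; "gripper_width": finger opening in mm.
Only numpy, scipy, OpenCV 4.12 (cv2) and the standard library are available. Lean on these libraries where they do the work, as an engineer would, in place of code of your own. Each camera call takes 0.05 s, during which the arm holds its last target. There are 200 camera calls.

TASK

Three push blocks stand on the level bed of the slip tester: lift its lever end all the way up to its stop with all three on it, and see which soles slip and which hold. Then put each block that slid down to the bottom stop bar flat in the grey tote for a new sole, and each block that stayed up the slope back in a slot of its own in the plywood rack, all with the handle up. Set them down gently rather than letting them fall, and leave the other things on the bench as they are.

Things in the scene. Friction and masses are not known exactly. Their poses are not given: they have to be found in the camera images.
- tester: slip tester: grey steel base frame, 285 mm (y) by 242 mm (x), with an aluminium bed hinged at one end and a thin protractor arc, 180 mm tall, beside the +x edge of the bed. The origin is on the bench, 50 mm towards +y from the middle of the frame; the hinge axis runs along x, 185 mm towards -y from the origin, 45 mm above the bench; fixed to the bench
- bed (a joint): tilt of the bed in rad: 0 = level (start), grows as the lever end is raised, 0.48 (27.5 degrees) = against its upper stop. The hinge is spring-balanced and stiff, so the bed stays at any angle where it is left; raising it by the lever takes about 11 N with the three blocks on it
- bed_stop (a point): on the bed's top face, at the uphill foot of the bottom stop bar, mid-width. Turns with the bed: x along the hinge, y up the slope, z square out of it. The bed is 250 mm wide (x) and its smooth top runs from here 258 mm along y; the hinge axis is 12 mm along -y and 12 mm along -z; the stop bar is 12 mm high. A block that slipped lies against the bar, its handle point 60 mm up the slope from here; one that holds stays at its starting 145 to 185 mm
- lever_grip (a point): middle of the black round lever grip, 24 mm in diameter, 80 mm long, that sticks straight out of the bed's free (uphill) end along the bed's y; 335 mm from the hinge axis; it turns with the bed, axes as for bed_stop; about 51 mm above the bench while the bed is level
- block_a_grip (a point): push block, one of three that look alike: base 62 mm wide (x), 120 mm long (y), 20 mm thick with its rubber sole; above it a bar handle along y, 24 mm wide, 24 mm high, 106 mm long, top 72 mm above the underside, with 28 mm free under the bar; 0.2 to 0.35 kg. This point: middle of the handle bar, 60 mm above the underside; z is up. It starts on the level bed, its length along the slope
- block_b_grip (a point): push block, one of three that look alike: base 62 mm wide (x), 120 mm long (y), 20 mm thick with its rubber sole; above it a bar handle along y, 24 mm wide, 24 mm high, 106 mm long, top 72 mm above the underside, with 28 mm free under the bar; 0.2 to 0.35 kg. This point: middle of the handle bar, 60 mm above the underside; z is up. It starts on the level bed, its length along the slope
- block_c_grip (a point): push block, one of three that look alike: base 62 mm wide (x), 120 mm long (y), 20 mm thick with its rubber sole; above it a bar handle along y, 24 mm wide, 24 mm high, 106 mm long, top 72 mm above the underside, with 28 mm free under the bar; 0.2 to 0.35 kg. This point: middle of the handle bar, 60 mm above the underside; z is up. It starts on the level bed, its length along the slope
- rack: low plywood rack, 246 mm (x) by 142 mm (y) outside and 34 mm high, walls and floor 6 mm, divided across x into three open-topped slots, each 74 mm wide (x) and 130 mm long (y); the origin is the middle of its underside; fixed to the bench, at the left or the right of the tester
- rack_slot0 (a point): middle of the floor of the rack's slot 0 (slots 80 mm apart along the rack's x), 6 mm above the bench; axes as the rack's
- rack_slot1 (a point): middle of the floor of the rack's slot 1 (slots 80 mm apart along the rack's x), 6 mm above the bench; axes as the rack's
- rack_slot2 (a point): middle of the floor of the rack's slot 2 (slots 80 mm apart along the rack's x), 6 mm above the bench; axes as the rack's
- tote: deeper grey plastic tote without divisions, 250 mm (x) by 175 mm (y) outside and 55 mm high, walls and floor 4 mm; the origin is the middle of its underside; fixed to the bench, on the side of the tester where the rack is not
- brush: bench brush lying near the robot; not to be disturbed
- screwdriver: screwdriver lying beyond the tester; not to be disturbed
- wrench: wrench lying beyond the right-hand container; not to be disturbed
- grease_tin: grease tin, 90 mm in diameter, 70 mm tall, near the robot, to the right; not to be disturbed
- mug: white mug, 92 mm tall, near the robot, to the left; not to be disturbed
- tape_measure: tape measure, 66 mm tall, near the robot, to the left; not to be disturbed
- spare_soles: flat stack of four spare rubber soles beyond the tester; not to be disturbed
- hammer: hammer lying beyond the left-hand container; not to be disturbed

How it is judged:
By the outcome, as a careful person would: the job done as asked, in the order asked, and still so for the second after the job is handed in, with the robot touching nothing.
It also fails if it takes over 72 s, if anything falls off the work surface, if the arm or the gripper's body presses on something with over 40 N, if the wrist force passes 120 N, or if a joint passes its speed limit or range.

## Working session

There is one attempt and no reset: what is moved stays moved. The work goes in short steps, Python scripts to look and compute and a tool call to move; the robot and the scene stay as the last step left them, time stands still between calls to the robot, and variables do not carry over. Pictures are saved under pics/ and viewed, about 8 in all and at most 12, crops included, and the job is handed in when it is done.

Besides the shell and the picture viewer there is one more tool, called in YAML: its name, and indented under it one key for each argument. jog_arm: Moves the arm, as the interface text tells. Its arguments: {"type":"object","properties":{"steps":{"type":"array","items":{"type":"array","items":{"type":"number"}}}},"required":["steps"]}

```bash
mkdir -p pics
python3 - <<'E'
from cell import readout,cams
import cv2,numpy as np
s=readout.observe();print(s)
for n in("top","side"):
    p,d=cams.capture(n);np.savez(n+"0.npz",p=p,d=d)
    cv2.imwrite(f"pics/{n}0.png",p[:,:,::-1])
    print(n,cams.camera_info(n))
i=cams.camera_info("wrist");print(i)
E
```

```text
{'time_s': 0.0, 'qpos': array([ 7.33393793e+01,  1.38318037e+01,  2.12228471e-01,  7.64992983e+01,
       -5.33675018e-04,  8.99981572e+01]), 'joint_velocities': array([ 0.00426021,  0.02973873,  0.05867403,  0.01305221, -0.08080334,
        0.03489457]), 'joint_efforts': array([-6.10251227e-04, -3.72320938e+01,  2.52405059e+01,  1.72685419e-02,
       -8.94169398e-05, -2.57450381e-06]), 'eef_pos': array([143.17374463, 478.40748572, 230.40647661]), 'eef_rot': array([-90.00052985,   0.11887355,  73.34122213]), 'wrist_force': array([ 0.35375233,  0.86562311, -0.08042468]), 'wrist_torque': array([-0.02514998,  0.05927733, -0.0480579 ]), 'gripper_width': 85.3079976369248}
top {'vertical_fov': 57.81750141826212, 'cx': 254.61377099427466, 'cy': 186.68873423181617, 'dist': array([-0.08715788,  0.        ,  0.        ,  0.        ,  0.        ]), 'camera_from_world': array([[-2.72029268e-03, -9.99819098e-01,  1.88247751e-02,
        -9.92653017e+00],
       [-9.93402197e-01,  5.43595045e-04, -1.14681212e-01,
         5.52130995e+02],
       [ 1.14650233e-01, -1.90125394e-02, -9.93223966e-01,
[... 474 characters left out ...]

       [ 5.45723672e-01,  6.03531493e-01, -5.81322122e-01,
         1.06738107e+03],
       [ 0.00000000e+00,  0.00000000e+00,  0.00000000e+00,
         1.00000000e+00]])}
{'vertical_fov': 71.66168774252833, 'cx': 253.31129951173077, 'cy': 194.56346405649606, 'dist': array([0.01762663, 0.        , 0.        , 0.        , 0.        ]), 'camera_from_world': array([[ 2.85926941e-01,  9.58250657e-01, -1.20990834e-03,
        -4.98323287e+02],
       [ 9.21949274e-01, -2.74750500e-01,  2.72986628e-01,
        -3.63181077e+01],
       [ 2.61257192e-01, -7.91697054e-02, -9.62017067e-01,
         3.78929430e+02],
       [ 0.00000000e+00,  0.00000000e+00,  0.00000000e+00,
         1.00000000e+00]])}
```

View pics/top0.png

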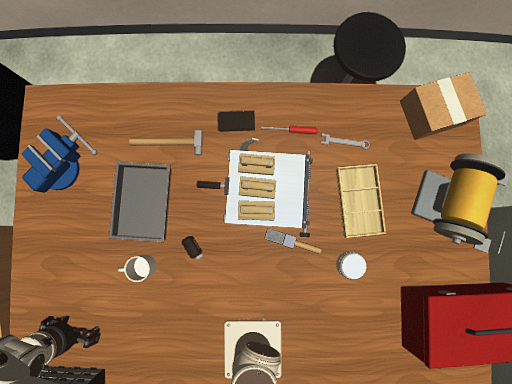

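View pics/side0.png

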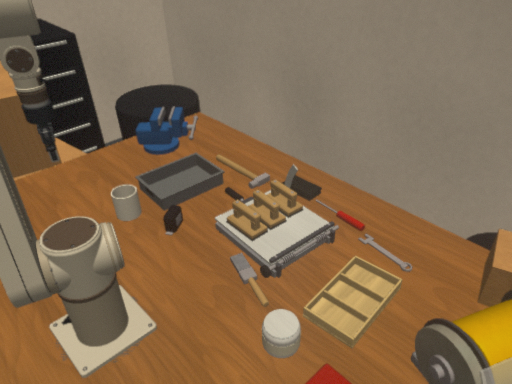

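Top view: tester at (266,188) with blocks at about (257,163), (257,187), (256,210); lever grip at (209,184), uphill towards +y (left). The tote is at (140,200) to the left, the rack at (361,200) to the right. The side view agrees. I'll measure with depth plus calibration.

```bash
cat > h.py <<'E'
import numpy as np,cv2
from cell import readout,cams
def K(i):
    f=192/np.tan(np.radians(i["vertical_fov"])/2); return np.array([[f,0,i["cx"]],[0,f,i["cy"]],[0,0,1.]])
def rays(i):
    v,u=np.mgrid[0:384,0:512]
    q=cv2.undistortPoints(np.stack([u,v],-1).reshape(-1,1,2).astype(float),K(i),i["dist"]).reshape(384,512,2)
    return np.dstack([q,np.ones((384,512))])
def cloud(i,d):
    T=i["camera_from_world"]; P=(rays(i)*d[...,None]-T[:3,3])@T[:3,:3]; P[d<=0]=np.nan; return P
def plane(i,uv,z):
    T=i["camera_from_world"];R=T[:3,:3];c=-R.T@T[:3,3]
    q=cv2.undistortPoints(np.array(uv,float).reshape(-1,1,2),K(i),i["dist"]).reshape(-1,2)
    r=np.c_[q,np.ones(len(q))]@R; return c+r*((z-c[2])/r[:,2])[:,None]
def rect(P,m,minA=20):
    """min-area rects in world xy of connected components of mask m"""
    n,l,st,_=cv2.connectedComponentsWithStats(m.astype(np.uint8))
    out=[]
    for k in range(1,n):
        if st[k,4]<minA: continue
        q=P[l==k]; q=q[~np.isnan(q[:,0])]
        (cx,cy),(w,h),a=cv2.minAreaRect(q[:,:2].astype(np.float32))
        out.append(dict(n=st[k,4],c=np.round([cx,cy],1),wh=np.round([w,h],1),a=round(a,1),z=round(float(np.median(q[:,2])),1),px=st[k,:4].tolist()))
    return out
E
python3 - <<'E'
from h import *
i=cams.camera_info("top");f=np.load("top0.npz");p,d=f["p"].astype(int),f["d"];P=cloud(i,d)
Z=P[...,2]
def box(a,b,c,e):
    m=np.zeros((384,512),bool);m[b:e,a:c]=1;return m
print("bench",np.nanmedian(Z[300:340,100:200]))
for nm,m in dict(handles=(Z>112)&(Z<150)&box(225,145,310,230),bed=(Z>40)&box(222,145,314,232),
  tote=(Z>30)&box(100,150,180,250),rack=(Z>15)&box(330,155,390,245),
  lever=(p.sum(2)<150)&box(190,170,228,200),mug=(Z>40)&box(110,245,165,290),tape=(Z>40)&box(175,230,210,262),tin=(Z>40)&box(330,245,375,285)).items():
    for r in rect(P,m): print(nm,r)
E
```

```text
bench 0.21730696603789776
handles {'n': np.int32(260), 'c': array([625.5, -15.3]), 'wh': array([105.8,  24.8]), 'a': 84.6, 'z': 128.3, 'px': [240, 156, 34, 11]}
handles {'n': np.int32(257), 'c': array([546.4, -17.8]), 'wh': array([105.7,  24.6]), 'a': 84.4, 'z': 128.7, 'px': [241, 180, 34, 11]}
handles {'n': np.int32(254), 'c': array([469.5, -14.7]), 'wh': array([104.7,  23.9]), 'a': 87.8, 'z': 128.8, 'px': [240, 205, 34, 9]}
bed {'n': np.int32(6121), 'c': array([545.7, -50.6]), 'wh': array([302.1, 275.9]), 'a': 86.3, 'z': 59.4, 'px': [222, 145, 91, 87]}
tote {'n': np.int32(1002), 'c': array([502.2, 381.2]), 'wh': array([192.5, 264.8]), 'a': 86.1, 'z': 53.8, 'px': [109, 162, 62, 80]}
rack {'n': np.int32(743), 'c': array([ 505.6, -383.6]), 'wh': array([248.7, 145.9]), 'a': 4.3, 'z': 31.7, 'px': [337, 164, 49, 74]}
lever {'n': np.int32(146), 'c': array([556.5, 146.7]), 'wh': array([75.3, 20.6]), 'a': 86.6, 'z': 61.2, 'px': [197, 181, 23, 8]}
mug {'n': np.int32(338), 'c': array([273.8, 378.5]), 'wh': array([ 81.8, 101.3]), 'a': 36.6, 'z': 75.3, 'px': [118, 255, 35, 27]}
tape {'n': np.int32(241), 'c': array([348.4, 202.8]), 'wh': array([71.8, 36.9]), 'a': 30.6, 'z': 64.3, 'px': [182, 236, 18, 23]}
tin {'n': np.int32(605), 'c': array([ 282.5, -335.7]), 'wh': array([86.9, 88.4]), 'a': 9.9, 'z': 70.5, 'px': [338, 252, 29, 28]}
```

Now a planner helper that gives rows for a target pose.

```bash
cat >> h.py <<'E'
def plan(tgt,yaw=None,n=8,jaw=85,start=None):
    """rows (rounded) to bring TCP to tgt=[x,y,z], tool x at world angle yaw, tool down"""
    s=readout.observe(); p,ps=(s["eef_pos"],s["eef_rot"][2]) if start is None else start
    p=np.array(p,float); yaw=ps if yaw is None else yaw
    rows=[];q0=p.copy();dt=(ps-yaw)/n
    for k in range(n):
        w=q0+(np.array(tgt)-q0)*(k+1)/n-p
        c,sn=np.cos(np.radians(ps)),np.sin(np.radians(ps))
        l=np.round([c*w[0]+sn*w[1],-w[2],-sn*w[0]+c*w[1]],1)
        t=round(dt,1)
        rows.append([jaw,*l.tolist(),t])
        p=p+[c*l[0]-sn*l[2],sn*l[0]+c*l[2],-l[1]]; ps-=t
    print(rows,"-> end",p.round(1),round(ps,1)); return p,ps
E
python3 - <<'E'
from h import *
i=cams.camera_info("top");f=np.load("top0.npz");P=cloud(i,f["d"])
m=(P[...,2]>20)&(P[...,0]>645)&(P[...,0]<760)&(P[...,1]>-150)&(P[...,1]<100)
q=P[m]; q=q[q[:,2]>75]; print("arc",q.round(0)[::4].tolist())
a=plan([430,230,230],5.3,n=8); b=plan([556.5,146.7,120],-3.5,n=4,start=a); plan([556.5,146.7,33],-3.5,n=4,start=b)
E
```

```text
arc [[688.0, 6.0, 170.0], [687.0, -7.0, 175.0], [685.0, 6.0, 171.0], [684.0, -7.0, 175.0], [686.0, -19.0, 167.0], [684.0, 9.0, 161.0], [684.0, -4.0, 162.0], [684.0, -16.0, 163.0], [685.0, 15.0, 144.0], [685.0, 2.0, 146.0], [685.0, -10.0, 146.0], [685.0, 18.0, 131.0], [685.0, 6.0, 131.0], [687.0, 32.0, 111.0], [687.0, 18.0, 112.0], [686.0, 5.0, 117.0], [686.0, 25.0, 100.0], [686.0, 12.0, 102.0], [686.0, 29.0, 87.0], [686.0, 15.0, 89.0], [657.0, 32.0, 77.0], [657.0, 15.0, 77.0], [657.0, -1.0, 80.0], [653.0, 29.0, 80.0], [654.0, 15.0, 75.0], [654.0, -1.0, 79.0], [654.0, -15.0, 78.0], [654.0, -32.0, 75.0], [650.0, 19.0, 78.0], [651.0, 2.0, 76.0], [650.0, -15.0, 78.0], [651.0, -28.0, 77.0], [651.0, -42.0, 77.0], [651.0, -55.0, 78.0], [647.0, 42.0, 77.0], [647.0, -32.0, 76.0], [647.0, -48.0, 77.0], [647.0, -69.0, 76.0]]
[[85, -19.5, 0.1, -43.3, np.float64(8.5)], [85, -12.8, 0.0, -45.6, np.float64(8.5)], [85, -6.0, 0.1, -47.1, np.float64(8.5)], [85, 1.0, 0.0, -47.4, np.float64(8.5)], [85, 8.1, 0.1, -46.7, np.float64(8.5)], [85, 14.8, 0.1, -45.1, np.float64(8.5)], [85, 21.4, 0.0, -42.3, np.float64(8.5)], [85, 27.4, 0.1, -38.7, np.float64(8.5)]] -> end [430.  230.1 230. ] 5.3
[[85, 29.5, 27.5, -23.7, np.float64(2.2)], [85, 30.5, 27.5, -22.5, np.float64(2.2)], [85, 31.3, 27.5, -21.4, np.float64(2.2)], [85, 32.0, 27.5, -20.1, np.float64(2.2)]] -> end [556.5 146.7 120. ] -3.5
[[85, 0.0, 21.7, -0.0, np.float64(0.0)], [85, 0.0, 21.8, -0.0, np.float64(0.0)], [85, 0.0, 21.7, -0.0, np.float64(0.0)], [85, 0.0, 21.8, -0.0, np.float64(0.0)]] -> end [556.5 146.7  33. ] -3.5
```

jog_arm:
  steps:
    - [85, -19.5, 0, -43.5, 8.5]
    - [85, -13, 0, -45.5, 8.5]
    - [85, -6, 0, -47, 8.5]
    - [85, 1, 0, -47.5, 8.5]
    - [85, 8, 0, -46.5, 8.5]
    - [85, 15, 0, -45, 8.5]
    - [85, 21.5, 0, -42.5, 8.5]
    - [85, 27.5, 0, -38.5, 8.5]

```text
time_s: 0.9
eef_pos: [431.3, 229.1, 231.0]
eef_rot: [-90.0, 0.0, 5.0]
wrist_force: [0.1, 1.4, -0.2]
gripper_width: 85.4
```

jog_arm:
  steps:
    - [85, 29.5, 27.5, -23.5, 2.2]
    - [85, 30.5, 27.5, -22.5, 2.2]
    - [85, 31.5, 27.5, -21.5, 2.2]
    - [85, 32, 27.5, -20, 2.2]
    - [60, 0, 0, 0, 0]
    - [60, 0, 0, 0, 0]

```text
time_s: 1.5
eef_pos: [556.1, 146.8, 119.5]
eef_rot: [-90.1, 0.2, -3.5]
wrist_force: [-0.6, -0.2, 0.1]
gripper_width: 60.1
```

jog_arm:
  steps:
    - [60, 0, 29, 0, 0]
    - [60, 0, 29, 0, 0]
    - [60, 0, 28, 0, 0]
    - [40, 0, 0, 0, 0]
    - [20, 0, 0, 0, 0]
    - [15, 0, 0, 0, 0]
    - [10, 0, 0, 0, 0]
    - [10, 0, 0, 0, 0]

```text
time_s: 2.3
eef_pos: [558.3, 148.7, 37.7]
eef_rot: [-89.9, -0.2, -3.4]
wrist_force: [-1.8, 1.9, 5.7]
gripper_width: 21.9
```

Run:
```python
import numpy as np
s=np.linspace(0,1,33); th=np.radians(28)*(s-np.sin(2*np.pi*s)/(2*np.pi)*.6)
z=335*(np.cos(th)-1)-6*np.sin(th); u=335*np.sin(th)+6*(np.cos(th)-1)
for k in range(0,32,8): print([[10,0,round(float(-(u[j+1]-u[j])),1),round(float(z[j+1]-z[j]),1),0] for j in range(k,k+8)],u[k+8].round(1),z[k+8].round(1))
from h import *
print(readout.observe()["eef_pos"])
```

```text
[[10, 0, -2.1, -0.0, 0], [10, 0, -2.2, -0.1, 0], [10, 0, -2.4, -0.1, 0], [10, 0, -2.7, -0.1, 0], [10, 0, -3.2, -0.2, 0], [10, 0, -3.7, -0.2, 0], [10, 0, -4.2, -0.3, 0], [10, 0, -4.8, -0.4, 0]] 25.3 -1.4
[[10, 0, -5.4, -0.5, 0], [10, 0, -6.0, -0.7, 0], [10, 0, -6.5, -0.9, 0], [10, 0, -7.0, -1.1, 0], [10, 0, -7.4, -1.3, 0], [10, 0, -7.7, -1.6, 0], [10, 0, -7.8, -1.8, 0], [10, 0, -7.9, -2.0, 0]] 80.9 -11.4
[[10, 0, -7.9, -2.2, 0], [10, 0, -7.7, -2.4, 0], [10, 0, -7.4, -2.5, 0], [10, 0, -7.0, -2.5, 0], [10, 0, -6.6, -2.5, 0], [10, 0, -6.1, -2.5, 0], [10, 0, -5.5, -2.4, 0], [10, 0, -4.9, -2.2, 0]] 134.0 -30.6
[[10, 0, -4.4, -2.0, 0], [10, 0, -3.8, -1.8, 0], [10, 0, -3.3, -1.6, 0], [10, 0, -2.8, -1.4, 0], [10, 0, -2.4, -1.3, 0], [10, 0, -2.1, -1.1, 0], [10, 0, -1.9, -1.0, 0], [10, 0, -1.8, -1.0, 0]] 156.6 -42.0
[558.26415261 148.6659063   37.67042173]
```

jog_arm:
  steps:
    - [10, 0, -2, 0, 0]
    - [10, 0, -2.2, -0.1, 0]
    - [10, 0, -2.4, -0.1, 0]
    - [10, 0, -2.7, -0.1, 0]
    - [10, 0, -3.2, -0.2, 0]
    - [10, 0, -3.7, -0.2, 0]
    - [10, 0, -4.2, -0.3, 0]
    - [10, 0, -4.8, -0.4, 0]

```text
time_s: 3.1
eef_pos: [558.1, 147.3, 59.4]
eef_rot: [-89.9, -0.1, -3.5]
wrist_force: [4.6, 4.3, -12.0]
gripper_width: 22.1
```

jog_arm:
  steps:
    - [10, 0, -5.4, -0.5, 0]
    - [10, 0, -6, -0.7, 0]
    - [10, 0, -6.5, -0.9, 0]
    - [10, 0, -7, -1.1, 0]
    - [10, 0, -7.4, -1.3, 0]
    - [10, 0, -7.7, -1.6, 0]
    - [10, 0, -7.8, -1.8, 0]
    - [10, 0, -7.9, -2, 0]

```text
time_s: 3.9
eef_pos: [557.2, 134.4, 114.4]
eef_rot: [-90.2, -0.0, -3.5]
wrist_force: [7.6, -2.0, -13.8]
gripper_width: 22.1
```

jog_arm:
  steps:
    - [10, 0, -7.9, -2.2, 0]
    - [10, 0, -7.7, -2.4, 0]
    - [10, 0, -7.4, -2.5, 0]
    - [10, 0, -7, -2.5, 0]
    - [10, 0, -6.6, -2.5, 0]
    - [10, 0, -6, -2.5, 0]
    - [10, 0, -5.5, -2.4, 0]
    - [10, 0, -4.9, -2.2, 0]

```text
time_s: 4.7
eef_pos: [555.8, 113.9, 166.5]
eef_rot: [-90.4, 0.0, -3.6]
wrist_force: [7.5, -6.3, -16.3]
gripper_width: 22.1
```

jog_arm:
  steps:
    - [10, 0, -4.4, -2, 0]
    - [10, 0, -3.8, -1.8, 0]
    - [10, 0, -3.3, -1.6, 0]
    - [10, 0, -2.8, -1.4, 0]
    - [10, 0, -2.4, -1.3, 0]
    - [10, 0, -2.1, -1.1, 0]
    - [10, 0, -2, -1, 0]
    - [10, 0, -2, -1, 0]

```text
time_s: 5.5
eef_pos: [554.9, 101.5, 188.5]
eef_rot: [-90.5, 0.1, -3.7]
wrist_force: [8.9, -9.8, -16.1]
gripper_width: 21.7
```

jog_arm:
  steps:
    - [10, 0, -3, -1.3, 0]
    - [10, 0, -2, -1, 0]
    - [10, 0, 0, 0, 0]
    - [10, 0, 0, 0, 0]

```text
time_s: 5.9
eef_pos: [554.8, 99.0, 193.1]
eef_rot: [-90.5, 0.1, -3.6]
wrist_force: [8.8, -10.8, -18.1]
gripper_width: 21.5
```

jog_arm:
  steps:
    - [10, 0, -2, -1, 0]
    - [10, 0, -2, -1, 0]
    - [10, 0, -2, -1, 0]
    - [10, 0, 0, 0, 0]
    - [10, 0, 0, 0, 0]

```text
time_s: 6.4
eef_pos: [554.6, 98.1, 194.9]
eef_rot: [-90.4, 0.3, -3.5]
wrist_force: [15.2, -3.1, -37.0]
gripper_width: 21.5
```

Run:
```python
from h import *
out=[]
for n in("top","side"):
    p,d=cams.capture(n);np.savez(n+"1.npz",p=p,d=d);out.append(p)
a=cv2.resize(out[0][130:240,180:330],None,fx=3.5,fy=3.5,interpolation=2);b=cv2.resize(out[1][150:290,190:350],None,fx=3,fy=3)
b=cv2.resize(b,(a.shape[1]*3//4,385));a=cv2.resize(a,(400,385))
cv2.imwrite("pics/up1.png",np.hstack([a,b])[:,:,::-1])
i=cams.camera_info("top");P=cloud(i,np.load("top1.npz")["d"])
for x in range(470,650,25):
    m=(abs(P[...,0]-x)<5)&(P[...,1]>-170)&(P[...,1]<60); q=P[m]; q=q[np.argsort(q[:,1])]
    if x in(520,595,570,495): print(x,q[::6,1:].round(0).tolist())
```

```text
495 [[-169.0, 64.0], [-162.0, 69.0], [-154.0, 73.0], [-147.0, 78.0], [-140.0, 83.0], [-133.0, 85.0], [-126.0, 86.0], [-119.0, 93.0], [-112.0, 96.0], [-105.0, 99.0], [-96.0, 126.0], [-85.0, 135.0], [-78.0, 116.0], [-69.0, 142.0], [-63.0, 145.0], [-56.0, 148.0], [-50.0, 149.0], [-43.0, 157.0], [-37.0, 155.0], [-31.0, 161.0], [-25.0, 167.0], [-18.0, 169.0], [-12.0, 172.0], [-6.0, 177.0], [-0.0, 178.0], [6.0, 178.0], [12.0, 165.0], [18.0, 165.0], [24.0, 170.0], [30.0, 172.0], [36.0, 173.0], [42.0, 614.0], [43.0, 632.0], [44.0, 640.0], [46.0, 645.0], [47.0, 648.0], [48.0, 185.0], [49.0, 644.0], [52.0, 652.0], [53.0, 652.0], [55.0, 653.0], [57.0, 651.0], [58.0, 652.0]]
520 [[-169.0, 65.0], [-162.0, 71.0], [-155.0, 75.0], [-148.0, 76.0], [-140.0, 84.0], [-133.0, 90.0], [-126.0, 91.0], [-119.0, 95.0], [-109.0, 97.0], [-103.0, 124.0], [-96.0, 132.0], [-86.0, 131.0], [-79.0, 137.0], [-72.0, 142.0], [-66.0, 145.0], [-60.0, 146.0], [-53.0, 149.0], [-50.0, 151.0], [-44.0, 150.0], [-40.0, 160.0], [-34.0, 159.0], [-28.0, 149.0], [-25.0, 164.0], [-19.0, 149.0], [-15.0, 168.0], [-10.0, 153.0], [-6.0,
[... 797 characters left out ...]
, [45.0, 185.0], [51.0, 189.0], [54.0, 632.0], [55.0, 637.0], [56.0, 646.0], [58.0, 647.0], [60.0, 646.0]]
595 [[-170.0, 92.0], [-166.0, 96.0], [-159.0, 100.0], [-155.0, 100.0], [-148.0, 104.0], [-142.0, 105.0], [-134.0, 111.0], [-127.0, 115.0], [-121.0, 117.0], [-114.0, 118.0], [-107.0, 126.0], [-99.0, 134.0], [-93.0, 132.0], [-90.0, 137.0], [-84.0, 127.0], [-78.0, 121.0], [-71.0, 123.0], [-65.0, 127.0], [-58.0, 129.0], [-52.0, 135.0], [-45.0, 134.0], [-42.0, 138.0], [-32.0, 142.0], [-26.0, 144.0], [-19.0, 149.0], [-13.0, 152.0], [-10.0, 154.0], [-4.0, 159.0], [3.0, 161.0], [9.0, 164.0], [15.0, 171.0], [18.0, 167.0], [24.0, 172.0], [27.0, 174.0], [33.0, 173.0], [39.0, 180.0], [46.0, 175.0]]
```

View pics/up1.png

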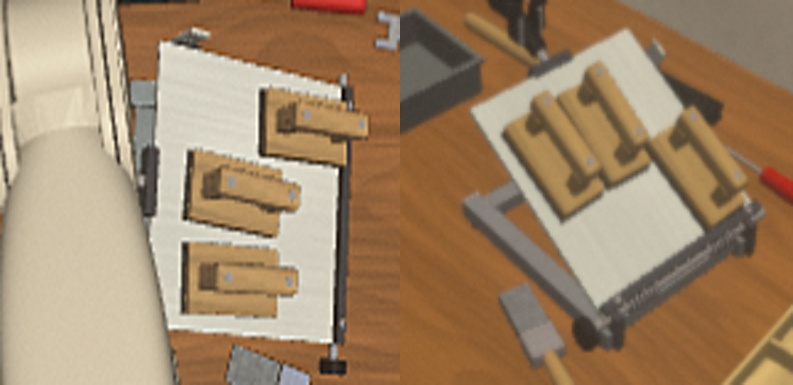

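The bed is at its stop: force jumped from 18 to 37 N and the slope is about 28° in depth. The +x block slid to the bar, and the middle and −x blocks held. I'll press slightly more to be sure, then lower the bed so the blocks can be picked upright.

jog_arm:
  steps:
    - [10, 0, -1.5, -0.5, 0]
    - [10, 0, 0, 0, 0]
    - [10, 0, 0, 0, 0]
    - [10, 0, 1.5, 0.5, 0]
    - [10, 0, 2, 1, 0]
    - [10, 0, 2, 1, 0]
    - [10, 0, 2.2, 1.1, 0]
    - [10, 0, 2.4, 1.3, 0]

```text
time_s: 7.3
eef_pos: [554.8, 99.3, 192.8]
eef_rot: [-90.7, 0.0, -3.6]
wrist_force: [3.0, -14.9, -1.2]
gripper_width: 21.7
```

jog_arm:
  steps:
    - [10, 0, 2.8, 1.4, 0]
    - [10, 0, 3.3, 1.6, 0]
    - [10, 0, 3.8, 1.8, 0]
    - [10, 0, 4.4, 2, 0]
    - [10, 0, 4.9, 2.2, 0]
    - [10, 0, 5.5, 2.4, 0]
    - [10, 0, 6, 2.5, 0]
    - [10, 0, 6.6, 2.5, 0]

```text
time_s: 8.1
eef_pos: [556.3, 119.3, 158.3]
eef_rot: [-90.2, -0.2, -3.6]
wrist_force: [1.1, -3.7, 5.3]
gripper_width: 21.7
```

jog_arm:
  steps:
    - [10, 0, 7, 2.5, 0]
    - [10, 0, 7.4, 2.5, 0]
    - [10, 0, 7.7, 2.4, 0]
    - [10, 0, 7.9, 2.2, 0]
    - [10, 0, 7.9, 2, 0]
    - [10, 0, 7.8, 1.8, 0]
    - [10, 0, 7.7, 1.6, 0]
    - [10, 0, 7.4, 1.3, 0]

```text
time_s: 8.9
eef_pos: [557.7, 140.6, 97.3]
eef_rot: [-89.7, -0.2, -3.4]
wrist_force: [0.3, 5.7, 9.5]
gripper_width: 21.5
```

jog_arm:
  steps:
    - [10, 0, 7, 1.1, 0]
    - [10, 0, 6.5, 0.9, 0]
    - [10, 0, 6, 0.7, 0]
    - [10, 0, 5.4, 0.5, 0]
    - [10, 0, 4.8, 0.4, 0]
    - [10, 0, 4.2, 0.3, 0]
    - [10, 0, 3.7, 0.2, 0]
    - [10, 0, 3.2, 0.2, 0]

```text
time_s: 9.7
eef_pos: [558.3, 149.1, 57.1]
eef_rot: [-89.2, -0.2, -3.3]
wrist_force: [1.0, 13.5, 7.4]
gripper_width: 21.4
```

jog_arm:
  steps:
    - [10, 0, 3.2, -0.3, 0]
    - [10, 0, 3, -0.3, 0]
    - [10, 0, 3, -0.3, 0]
    - [10, 0, 3, -0.3, 0]
    - [10, 0, 3, 0, 0]
    - [10, 0, 3, 0, 0]
    - [10, 0, 2, 0, 0]
    - [10, 0, 1, 0, 0]

```text
time_s: 10.5
eef_pos: [557.9, 143.0, 35.0]
eef_rot: [-89.7, -0.1, -3.6]
wrist_force: [0.6, 4.6, 6.6]
gripper_width: 21.8
```

jog_arm:
  steps:
    - [60, 0, 0, 0, 0]
    - [60, 0, 0, 0, 0]
    - [60, 0, -5, 0, 0]
    - [60, 0, -40, 0, 0]
    - [60, 0, -50, 0, 0]
    - [60, 0, -50, 0, 0]
    - [60, -30, -30, 35, 0]
    - [60, -30, 0, 40, 0]

```text
time_s: 11.3
eef_pos: [506.5, 216.6, 212.1]
eef_rot: [-89.7, -0.5, -3.7]
wrist_force: [0.7, 1.5, -0.3]
gripper_width: 60.0
```

```bash
cat > look.py <<'E'
from h import *
p,d=cams.capture("top");i=cams.camera_info("top");P=cloud(i,d);Z=P[...,2]
m=(Z>112)&(Z<150)&(P[...,0]>420)&(P[...,0]<680)&(P[...,1]>-200)&(P[...,1]<80)
for r in rect(P,m): print(r)
b=(Z>45)&(Z<66)&(P[...,0]>420)&(P[...,0]<680)&(P[...,1]>-160)&(P[...,1]<70)
q=P[b];A=np.c_[q[:,:2]-[545,-50],np.ones(len(q))];print("bed slope x,y,z0",np.linalg.lstsq(A,q[:,2],rcond=None)[0].round(3))
print(readout.observe()["eef_pos"],readout.observe()["eef_rot"])
E
python3 look.py
```

```text
{'n': np.int32(260), 'c': array([ 615.2, -119.8]), 'wh': array([103.6,  24.4]), 'a': 86.7, 'z': 129.2, 'px': [273, 160, 33, 9]}
{'n': np.int32(258), 'c': array([546.6, -22.9]), 'wh': array([103.6,  24.3]), 'a': 84.2, 'z': 130.6, 'px': [243, 180, 33, 11]}
{'n': np.int32(259), 'c': array([469.6, -17.8]), 'wh': array([104.3,  23.9]), 'a': 87.9, 'z': 130.4, 'px': [241, 205, 34, 9]}
bed slope x,y,z0 [1.0000e-03 1.0000e-02 5.8961e+01]
[500.17282294 223.20724672 209.74313419] [-8.95657340e+01 -4.60222684e-02 -3.16021652e+00]
```

Run:
```python
from h import *
s=plan([615.2,-119.8,190],-3.3,n=8,jaw=50); plan([615.2,-119.8,99],-3.3,n=4,jaw=50,start=s)
i=cams.camera_info("top");P=cloud(i,np.load("top0.npz")["d"]);Z=P[...,2]
for nm,z0,z1,x0,x1,y0,y1 in(("tote rim",50,62,350,650,270,480),("tote floor",1,9,390,615,310,450),("rack",30,38,370,640,-470,-300)):
    m=(Z>z0)&(Z<z1)&(P[...,0]>x0)&(P[...,0]<x1)&(P[...,1]>y0)&(P[...,1]<y1)
    q=P[m];r=cv2.minAreaRect(q[:,:2].astype(np.float32));print(nm,r,np.median(q[:,2]))
```

```text
[[50, 16.7, 2.5, -42.0, np.float64(0.0)], [50, 16.7, 2.4, -42.0, np.float64(0.0)], [50, 16.8, 2.5, -42.1, np.float64(0.0)], [50, 16.7, 2.5, -42.0, np.float64(0.0)], [50, 16.7, 2.4, -42.0, np.float64(0.0)], [50, 16.7, 2.5, -42.0, np.float64(0.0)], [50, 16.7, 2.5, -42.0, np.float64(0.0)], [50, 16.8, 2.4, -42.0, np.float64(0.0)]] -> end [ 615.2 -119.8  190. ] -3.2
[[50, -0.0, 22.8, -0.0, np.float64(0.0)], [50, -0.0, 22.7, -0.0, np.float64(0.0)], [50, -0.0, 22.8, -0.0, np.float64(0.0)], [50, -0.0, 22.7, -0.0, np.float64(0.0)]] -> end [ 615.2 -119.8   99. ] -3.2
tote rim ((502.0750732421875, 380.60205078125), (191.35328674316406, 264.710693359375), 86.23407745361328) 54.74765182750656
tote floor ((503.587646484375, 379.9765625), (139.85154724121094, 222.7052001953125), 89.97544860839844) 4.191847372105468
rack ((505.6046142578125, -382.3047180175781), (248.5778045654297, 144.04180908203125), 4.559441089630127) 33.87003834105579
```

jog_arm:
  steps:
    - [50, 17, 2, -42, 0]
    - [50, 17, 2, -42, 0]
    - [50, 16.5, 2, -42, 0]
    - [50, 17, 2, -42, 0]
    - [50, 16.5, 3, -42, 0]
    - [50, 16.5, 3, -42, 0]
    - [50, 16.5, 3, -42, 0]
    - [50, 16.5, 3, -42, 0]

```text
time_s: 12.15
eef_pos: [616.4, -129.1, 185.9]
eef_rot: [-90.0, 0.1, -3.4]
wrist_force: [0.6, 0.2, -0.7]
gripper_width: 50.1
```

jog_arm:
  steps:
    - [50, 0, 0, 0, 0]
    - [50, 0, 0, 0, 0]

```text
time_s: 12.35
eef_pos: [616.0, -128.5, 185.3]
eef_rot: [-89.9, 0.1, -3.6]
wrist_force: [-0.1, 0.6, -0.1]
gripper_width: 50.2
```

jog_arm:
  steps:
    - [50, -0.3, 29, 8.5, 0]
    - [50, 0, 29, 0, 0]
    - [50, 0, 28, 0, 0]
    - [50, 0, 0, 0, 0]
    - [30, 0, 0, 0, 0]
    - [10, 0, 0, 0, 0]
    - [10, 0, 0, 0, 0]
    - [10, 0, 0, 0, 0]

```text
time_s: 13.15
eef_pos: [618.2, -118.3, 102.8]
eef_rot: [-89.9, -0.2, -3.4]
wrist_force: [-0.8, 3.2, 5.8]
gripper_width: 23.0
```

jog_arm:
  steps:
    - [10, 0, -10, 0, 0]
    - [10, 0, -25, 0, 0]
    - [10, 0, -35, 0, 0]
    - [10, 0, -35, 0, 0]
    - [10, 0, -15, 0, 0]
    - [10, 0, 0, 0, 0]
    - [10, 0, 0, 0, 0]

```text
time_s: 13.85
eef_pos: [616.6, -119.3, 220.2]
eef_rot: [-90.0, 0.0, -3.5]
wrist_force: [0.1, -0.1, -2.5]
gripper_width: 23.1
```

Run:
```python
from h import *
print(readout.observe())
s=plan([560,120,218],-3.5,n=6,jaw=10);s=plan([502.5,380.5,200],-3.8,n=7,jaw=10,start=s); plan([502.5,380.5,60],-3.8,n=5,jaw=10,start=s)
```

```text
{'time_s': 13.85, 'qpos': array([-1.09363523e+01,  2.90512830e+01,  2.10118935e+01,  8.19870978e+01,
       -2.73122556e-02,  8.25468972e+01]), 'joint_velocities': array([ 1.63303977e-01,  1.36555585e+00, -2.07433378e+00, -1.40652678e-01,
        2.09053501e-01,  3.07494088e-04]), 'joint_efforts': array([-4.46061793e-03, -5.31798756e+01,  2.77155966e+01,  7.03993166e-03,
       -7.11448694e-03, -3.04020059e-04]), 'eef_pos': array([ 616.59430107, -119.2904636 ,  220.21832597]), 'eef_rot': array([-9.00236457e+01,  2.98063346e-02, -3.48324925e+00]), 'wrist_force': array([ 0.0707951 , -0.12682777, -2.49256124]), 'wrist_torque': array([ 0.01303212,  0.0215975 , -0.01176864]), 'gripper_width': 23.059003511360864}
[[10, -11.8, 0.4, 39.2, np.float64(0.0)], [10, -11.9, 0.3, 39.3, np.float64(0.0)], [10, -11.8, 0.4, 39.2, np.float64(0.0)], [10, -11.9, 0.4, 39.2, np.float64(0.0)], [10, -11.8, 0.3, 39.3, np.float64(0.0)], [10, -11.8, 0.4, 39.2, np.float64(0.0)]] -> end [560. 120. 218.] -3.5
[[10, -10.5, 2.6, 36.6, np.float64(0.0)], [10, -10.4, 2.5, 36.7, np.float64(0.0)], [10, -10.5, 2.6, 36.6, np.float64(0.0)], [10, -10.5, 2.6, 36.7, np.float64(0.0)], [10, -10.4, 2.6, 36.6, np.float64(0.0)], [10, -10.5, 2.5, 36.7, np.float64(0.0)], [10, -10.4, 2.6, 36.6, np.float64(0.0)]] -> end [502.5 380.5 200. ] -3.5
[[10, -0.0, 28.0, 0.0, np.float64(0.1)], [10, -0.0, 28.0, 0.0, np.float64(0.1)], [10, -0.0, 28.0, 0.0, np.float64(0.1)], [10, -0.0, 28.0, 0.0, np.float64(0.1)], [10, -0.0, 28.0, 0.0, np.float64(0.1)]] -> end [502.5 380.5  60. ] -4.0
```

jog_arm:
  steps:
    - [10, -12, 0, 39, 0]
    - [10, -12, 0, 39, 0]
    - [10, -12, 0, 39.5, 0]
    - [10, -12, 0, 39.5, 0]
    - [10, -12, 0, 39.5, 0]
    - [10, -11.5, 2, 39.5, 0]

```text
time_s: 14.45
eef_pos: [558.1, 121.9, 216.5]
eef_rot: [-90.1, 0.2, -3.5]
wrist_force: [1.1, -0.1, -2.3]
gripper_width: 23.1
```

jog_arm:
  steps:
    - [10, -10.5, 2.5, 36.5, 0.3]
    - [10, -10.5, 2.5, 36.5, 0]
    - [10, -10.5, 2.5, 36.5, 0]
    - [10, -10.5, 2.5, 36.5, 0]
    - [10, -10.5, 2.5, 36.5, 0]
    - [10, -10.5, 2.5, 36.5, 0]
    - [10, -10.5, 3, 36.5, 0]
    - [10, 0, 0, 0, 0]

```text
time_s: 15.25
eef_pos: [500.1, 384.4, 197.0]
eef_rot: [-90.1, 0.3, -3.4]
wrist_force: [0.4, -0.7, -2.1]
gripper_width: 22.9
```

jog_arm:
  steps:
    - [10, 0, 28, 0, 0]
    - [10, 0, 28, 0, 0]
    - [10, 0, 28, 0, 0]
    - [10, 0, 28, 0, 0]
    - [10, 0, 18, 0, 0]
    - [10, 0, 0, 0, 0]
    - [10, 0, 0, 0, 0]

```text
time_s: 15.95
eef_pos: [502.4, 379.6, 69.4]
eef_rot: [-90.1, 0.1, -3.8]
wrist_force: [0.1, 0.3, -0.0]
gripper_width: 23.3
```

Run:
```python
from h import *
p,d=cams.capture("side");q,e=cams.capture("wrist");print(readout.observe()["wrist_force"],readout.observe()["eef_pos"])
cv2.imwrite("pics/t1.png",np.hstack([cv2.resize(p[80:260,90:270],(384,384)),q[:,60:444]])[:,:,::-1])
```

```text
[ 0.12153418 -0.64334619 -2.41544858] [503.74596333 380.82971442  71.56676057]
```

View pics/t1.png

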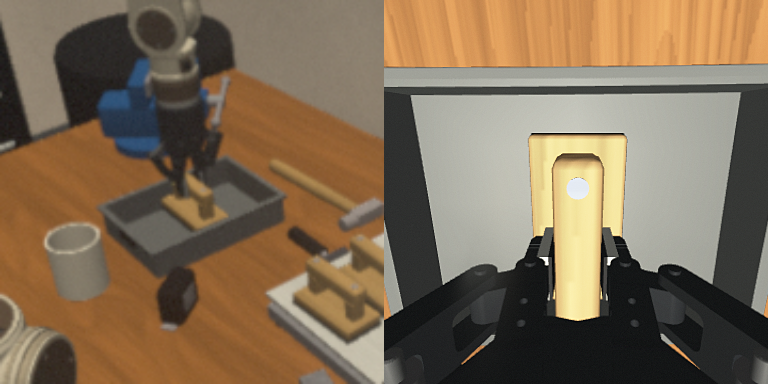

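The block is held level inside the tote, centred and clear of the walls. Lowering to contact.

jog_arm:
  steps:
    - [10, 0, 9, 0, 0]
    - [10, 0, 7, 0, 0]
    - [10, 0, 2, 0, 0]
    - [10, 0, 1.5, 0, 0]
    - [10, 0, 1.5, 0, 0]
    - [10, 0, 0, 0, 0]
    - [10, 0, 0, 0, 0]

```text
time_s: 16.75
eef_pos: [503.1, 380.8, 49.8]
eef_rot: [-90.0, -0.0, -3.8]
wrist_force: [0.2, -0.1, -1.9]
gripper_width: 22.9
```

jog_arm:
  steps:
    - [10, 0, 1, 0, 0]
    - [10, 0, 0, 0, 0]
    - [10, 0, 1, 0, 0]
    - [10, 0, 0, 0, 0]
    - [10, 0, 0, 0, 0]

```text
time_s: 17.25
eef_pos: [503.4, 381.2, 49.2]
eef_rot: [-89.9, -0.1, -3.8]
wrist_force: [-2.0, -0.2, 6.6]
gripper_width: 23.1
```

jog_arm:
  steps:
    - [35, 0, 0, 0, 0]
    - [50, 0, 0, 0, 0]
    - [50, 0, 0, 0, 0]
    - [50, 0, -15, 0, 0]
    - [50, 0, -45, 0, 0]
    - [50, 0, -48, 0, 0]
    - [50, 0, -48, 0, 0]
    - [50, 0, 0, 0, 0]

```text
time_s: 18.05
eef_pos: [506.5, 383.2, 212.3]
eef_rot: [-89.4, -0.7, -3.8]
wrist_force: [1.4, 0.5, 0.2]
gripper_width: 49.9
```

Run:
```python
from h import *
s=readout.observe();print(s["eef_pos"],s["joint_velocities"])
plan([546.6,-22.9,190],-5.8,n=9,jaw=50)
```

```text
[506.54904433 383.23611431 212.34722629] [-0.0192798   3.13431815 -6.56874959 -4.92823175 -0.02189899  0.03689091]
[[50, 7.4, 2.5, -44.7, np.float64(0.2)], [50, 7.6, 2.5, -44.7, np.float64(0.2)], [50, 7.7, 2.4, -44.7, np.float64(0.2)], [50, 7.9, 2.5, -44.7, np.float64(0.2)], [50, 8.0, 2.5, -44.6, np.float64(0.2)], [50, 8.2, 2.5, -44.6, np.float64(0.2)], [50, 8.3, 2.5, -44.6, np.float64(0.2)], [50, 8.5, 2.5, -44.5, np.float64(0.2)], [50, 8.7, 2.4, -44.5, np.float64(0.2)]] -> end [546.6 -22.9 190. ] -5.6
```

jog_arm:
  steps:
    - [50, 8, 2, -44.5, 0.2]
    - [50, 8, 2, -44.5, 0.2]
    - [50, 8, 2, -44.5, 0.2]
    - [50, 8, 2, -44.5, 0.2]
    - [50, 8, 2, -44.5, 0.2]
    - [50, 8, 2, -44.5, 0.2]
    - [50, 8.5, 2, -44.5, 0.2]
    - [50, 8.5, 2, -44.5, 0.2]

```text
time_s: 18.85
eef_pos: [539.9, 18.9, 187.0]
eef_rot: [-90.0, 0.0, -5.4]
wrist_force: [0.3, -0.6, -0.0]
gripper_width: 50.0
```

jog_arm:
  steps:
    - [50, 8.5, 2, -44.5, 0.2]
    - [50, 0, 0, 0, 0]
    - [50, 0, 0, 0, 0]

```text
time_s: 19.15
eef_pos: [544.1, -25.5, 184.9]
eef_rot: [-90.0, 0.1, -5.7]
wrist_force: [0.4, 1.0, -0.1]
gripper_width: 49.8
```

```bash
python3 look.py
```

```text
bed slope x,y,z0 [-0.0000e+00  9.0000e-03  5.8962e+01]
[544.18423772 -24.41246393 185.06672286] [-8.99727715e+01  4.90558853e-02 -5.60717118e+00]
```

jog_arm:
  steps:
    - [50, 2.3, 29, 2.3, 0]
    - [50, 0, 29, 0, 0]
    - [50, 0, 27, 0, 0]
    - [50, 0, 0, 0, 0]
    - [30, 0, 0, 0, 0]
    - [10, 0, 0, 0, 0]
    - [10, 0, 0, 0, 0]
    - [10, 0, 0, 0, 0]

```text
time_s: 20.0
eef_pos: [548.0, -21.8, 102.2]
eef_rot: [-89.9, -0.2, -5.5]
wrist_force: [-0.8, 1.9, 3.2]
gripper_width: 22.9
```

jog_arm:
  steps:
    - [10, 0, -10, 0, 0]
    - [10, 0, -25, 0, 0]
    - [10, 0, -35, 0, 0]
    - [10, 0, -35, 0, 0]
    - [10, 0, -15, 0, 0]
    - [10, 0, 0, 0, 0]
    - [10, 0, 0, 0, 0]
    - [10, 0, 0, 0, 0]

```text
time_s: 20.8
eef_pos: [545.8, -22.5, 218.9]
eef_rot: [-90.0, 0.2, -5.6]
wrist_force: [1.1, -0.2, -2.7]
gripper_width: 23.2
```

Run:
```python
from h import *
import math
c=np.array([505.6,-383.0]);a=math.radians(4.5);e=80*np.array([math.cos(a),math.sin(a)])
for k in(-1,0,1): print(k,(c+k*e).round(1))
t=c+e
s=plan([*t,200],4.5,n=9,jaw=10)
```

```text
-1 [ 425.8 -389.3]
0 [ 505.6 -383. ]
1 [ 585.4 -376.7]
[[10, 8.2, 2.1, -38.7, np.float64(-1.1)], [10, 7.4, 2.1, -38.9, np.float64(-1.1)], [10, 6.8, 2.1, -39.1, np.float64(-1.1)], [10, 5.9, 2.1, -39.1, np.float64(-1.1)], [10, 5.2, 2.1, -39.3, np.float64(-1.1)], [10, 4.4, 2.1, -39.4, np.float64(-1.1)], [10, 3.7, 2.1, -39.4, np.float64(-1.1)], [10, 3.0, 2.1, -39.5, np.float64(-1.1)], [10, 2.1, 2.1, -39.5, np.float64(-1.1)]] -> end [ 585.3 -376.7  200. ] 4.3
```

Run:
```python
from h import *
s=plan([505.6,-383,190],4.5,n=8,jaw=10)
```

```text
[[10, -0.6, 3.6, -45.3, np.float64(-1.3)], [10, -1.7, 3.6, -45.4, np.float64(-1.3)], [10, -2.7, 3.6, -45.2, np.float64(-1.3)], [10, -3.7, 3.7, -45.2, np.float64(-1.3)], [10, -4.7, 3.6, -45.1, np.float64(-1.3)], [10, -5.7, 3.6, -45.0, np.float64(-1.3)], [10, -6.8, 3.6, -44.8, np.float64(-1.3)], [10, -7.8, 3.6, -44.7, np.float64(-1.3)]] -> end [ 505.6 -383.   190. ] 4.8
```

jog_arm:
  steps:
    - [10, -0.6, 2, -45.3, -1.3]
    - [10, -1.7, 2, -45.4, -1.3]
    - [10, -2.7, 4, -45.2, -1.3]
    - [10, -3.7, 4, -45.2, -1.3]
    - [10, -4.7, 4, -45, -1.3]
    - [10, -5.7, 4, -45, -1.3]
    - [10, -6.8, 4, -45, -1.3]
    - [10, -7.8, 5, -45, -1]

```text
time_s: 21.6
eef_pos: [505.6, -384.5, 189.5]
eef_rot: [-89.9, 0.1, 4.6]
wrist_force: [0.3, -0.6, -3.0]
gripper_width: 22.8
```

jog_arm:
  steps:
    - [10, 0, 30, 0, 0]
    - [10, 0, 30, 0, 0]
    - [10, 0, 15, 0, 0]
    - [10, 0, 0, 0, 0]
    - [10, 0, 0, 0, 0]

```text
time_s: 22.1
eef_pos: [506.3, -382.8, 115.4]
eef_rot: [-89.9, 0.1, 4.5]
wrist_force: [0.7, -0.8, -2.0]
gripper_width: 23.4
```

Run:
```python
from h import *
s=readout.observe();print(s["eef_pos"],s["eef_rot"],s["wrist_force"])
i=cams.camera_info("wrist");q,e=cams.capture("wrist");np.savez("w1.npz",q=q,e=e,T=i["camera_from_world"])
t,d=cams.capture("top");np.savez("top2.npz",p=t,d=d)
v=np.hstack([q[:,60:444],cv2.resize(t[145:245,315:415],(384,384),interpolation=2)])
cv2.imwrite("pics/r1.png",v[:,:,::-1])
P=cloud(i,e);Z=P[...,2]
m=(Z>27)&(Z<40);print("rack rect from wrist",cv2.minAreaRect(P[m][:,:2].astype(np.float32)))
```

```text
[ 506.2527012  -382.8254848   115.41271277] [-89.89997421   0.1176742    4.53997746] [ 0.65562114 -0.77859556 -1.98565665]
rack rect from wrist ((467.1813659667969, -379.4325866699219), (165.66439819335938, 338.2938537597656), 89.06828308105469)
```

View pics/r1.png

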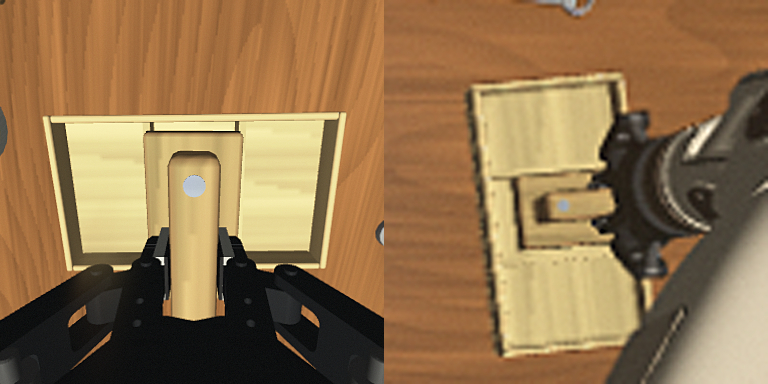

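Wrist view: block above the middle slot, dividers just visible on either side of it (px 152 and 237, row 125). I'll get numbers from the wrist depth.

Run:
```python
from h import *
f=np.load("w1.npz");i=cams.camera_info("wrist");i["camera_from_world"]=f["T"];P=cloud(i,f["e"]);Z=P[...,2]
a=np.radians(4.5);R=np.array([[np.cos(a),np.sin(a)],[-np.sin(a),np.cos(a)]])
L=(P[...,:2]-[505.6,-383])@R.T
b=(Z>80)&(Z<97)&(L[...,1]>5); q=L[b&(abs(L[...,0])<50)];print("base x",np.percentile(q[:,0],[1,99]),"ymax",np.percentile(q[:,1],99.5),np.median(Z[b]))
r=cv2.minAreaRect(q.astype(np.float32));print(r)
w=(Z>30)&(Z<38)&(abs(L[...,0])<150)&(abs(L[...,1])<90)
q=L[w];print("rack x",np.percentile(q[:,0],[.5,99.5]),"ymax",np.percentile(q[:,1],99.5))
m=w&(L[...,1]>50)&(L[...,1]<62)&(abs(L[...,0])<60); q=L[m];print("dividers",np.sort(q[:,0]).round(1)[::3])
for lo,hi in((-130,-105),(105,130)):
    m=w&(L[...,0]>lo)&(L[...,0]<hi);q=L[m];print("side wall",len(q),np.percentile(q[:,0],[2,50,98]),np.polyfit(q[:,1],q[:,0],1))
m=w&(L[...,1]>60)&(L[...,1]<80);q=L[m];print("far wall",np.percentile(q[:,1],[2,98]),np.polyfit(q[:,0],q[:,1],1))
```

```text
base x [-30.01483091  30.52011888] ymax 61.01019718451003 93.27765546887872
((0.1899566650390625, 32.98849105834961), (56.08406448364258, 62.22287368774414), 89.82941436767578)
rack x [-120.81762747  124.26696011] ymax 73.23474564660715
dividers [-41.8 -41.5 -41.4 -40.7 -39.8 -39.6 -38.9 -38.1 -36.4  38.5  39.3  40.1
  41.   41.1  41.6  41.8  42.   42.2  42.6  42.7  42.8  42.9  43.2  43.5
  43.7  43.8  44. ]
side wall 1445 [-120.82425451 -116.68695781 -106.69120743] [-5.73167269e-03 -1.16443641e+02]
side wall 1594 [107.02185956 119.6528001  124.17186869] [-6.21833592e-03  1.19311963e+02]
far wall [61.41384147 73.19815618] [1.07001860e-02 6.89760874e+01]
```

jog_arm:
  steps:
    - [10, 1, 10, 0.5, 0]
    - [10, 0, 15, 0, 0]
    - [10, 0, 15, 0, 0]
    - [10, 0, 10, 0, 0]
    - [10, 0, 5, 0, 0]
    - [10, 0, 3, 0, 0]
    - [10, 0, 1.5, 0, 0]
    - [10, 0, 0, 0, 0]

```text
time_s: 23.0
eef_pos: [508.1, -382.9, 57.5]
eef_rot: [-90.0, -0.0, 4.5]
wrist_force: [-0.0, 0.4, -1.8]
gripper_width: 23.3
```

jog_arm:
  steps:
    - [10, 0, 1.5, 0, 0]
    - [10, 0, 1, 0, 0]
    - [10, 0, 0, 0, 0]
    - [10, 0, 0, 0, 0]

```text
time_s: 23.4
eef_pos: [507.9, -382.7, 54.7]
eef_rot: [-90.0, -0.0, 4.5]
wrist_force: [-1.2, -0.2, -3.3]
gripper_width: 23.1
```

Still carrying the weight (expected contact at about 50). Continue in small steps.

jog_arm:
  steps:
    - [10, 0, 1, 0, 0]
    - [10, 0, 1, 0, 0]
    - [10, 0, 1, 0, 0]
    - [10, 0, 1, 0, 0]
    - [10, 0, 0, 0, 0]
    - [10, 0, 0, 0, 0]

```text
time_s: 24.0
eef_pos: [507.8, -382.7, 50.5]
eef_rot: [-90.0, 0.0, 4.5]
wrist_force: [-0.6, -0.3, -2.1]
gripper_width: 23.2
```

jog_arm:
  steps:
    - [10, 0, 1, 0, 0]
    - [10, 0, 0, 0, 0]
    - [10, 0, 0.7, 0, 0]
    - [10, 0, 0, 0, 0]
    - [10, 0, 0, 0, 0]

```text
time_s: 24.5
eef_pos: [507.9, -382.6, 49.8]
eef_rot: [-90.0, -0.0, 4.5]
wrist_force: [-2.5, 2.3, 5.3]
gripper_width: 22.7
```

jog_arm:
  steps:
    - [35, 0, 0, 0, 0]
    - [50, 0, 0, 0, 0]
    - [50, 0, 0, 0, 0]
    - [50, 0, -15, 0, 0]
    - [50, 0, -45, 0, 0]
    - [50, 0, -48, 0, 0]
    - [50, 0, -32, 0, 0]
    - [50, 0, 0, 0, 0]

```text
time_s: 25.3
eef_pos: [510.7, -385.0, 195.6]
eef_rot: [-90.5, -0.5, 4.5]
wrist_force: [0.1, 0.3, 0.4]
gripper_width: 49.8
```

jog_arm:
  steps:
    - [50, 0, 0, 0, 0]
    - [50, 0, 0, 0, 0]

```text
time_s: 25.5
eef_pos: [507.1, -382.2, 187.1]
eef_rot: [-89.9, 0.1, 4.5]
wrist_force: [0.0, -0.1, -0.3]
gripper_width: 49.9
```

Run:
```python
from h import *
plan([469.6,-17.8,185],-2.1,n=8,jaw=50)
```

```text
[[50, -1.1, 0.3, 45.8, np.float64(0.8)], [50, -1.7, 0.2, 45.7, np.float64(0.8)], [50, -2.3, 0.3, 45.8, np.float64(0.8)], [50, -3.0, 0.2, 45.7, np.float64(0.8)], [50, -3.6, 0.3, 45.6, np.float64(0.8)], [50, -4.3, 0.3, 45.6, np.float64(0.8)], [50, -4.9, 0.2, 45.5, np.float64(0.8)], [50, -5.5, 0.3, 45.5, np.float64(0.8)]] -> end [469.6 -17.8 185. ] -1.9
```

jog_arm:
  steps:
    - [50, -1, 0, 45.5, 0.8]
    - [50, -1.7, 0, 45.7, 0.8]
    - [50, -2.3, 0, 45.7, 0.8]
    - [50, -3, 0, 45.7, 0.8]
    - [50, -3.6, 0, 45.7, 0.8]
    - [50, -4.3, 0, 45.6, 0.8]
    - [50, -5, 0, 45.5, 0.8]
    - [50, -5.5, 1, 45.5, 1]

```text
time_s: 26.3
eef_pos: [468.7, -16.9, 186.1]
eef_rot: [-90.0, 0.2, -2.1]
wrist_force: [0.0, 0.4, 0.4]
gripper_width: 50.1
```

jog_arm:
  steps:
    - [50, 0, 0, 0, 0]
    - [50, 0, 0, 0, 0]
    - [50, 0, 0, 0, 0]

```text
time_s: 26.6
eef_pos: [469.9, -19.3, 186.9]
eef_rot: [-90.0, 0.1, -2.1]
wrist_force: [0.4, -0.2, -0.7]
gripper_width: 50.0
```

jog_arm:
  steps:
    - [50, 0, 29, 1.2, 0]
    - [50, 0, 29, 0, 0]
    - [50, 0, 29, 0, 0]
    - [50, 0, 0, 0, 0]
    - [30, 0, 0, 0, 0]
    - [10, 0, 0, 0, 0]
    - [10, 0, 0, 0, 0]
    - [10, 0, 0, 0, 0]

```text
time_s: 27.4
eef_pos: [471.4, -17.8, 102.1]
eef_rot: [-90.0, -0.1, -2.1]
wrist_force: [-0.4, -2.3, 0.8]
gripper_width: 23.2
```

jog_arm:
  steps:
    - [10, 0, -10, 0, 0]
    - [10, 0, -25, 0, 0]
    - [10, 0, -35, 0, 0]
    - [10, 0, -25, 0, 0]
    - [10, 0, 0, 0, 0]
    - [10, 0, 0, 0, 0]
    - [10, 0, 0, 0, 0]

```text
time_s: 28.1
eef_pos: [469.3, -17.2, 194.7]
eef_rot: [-90.0, 0.2, -2.1]
wrist_force: [-0.4, -0.7, -3.1]
gripper_width: 22.8
```

Run:
```python
from h import *
print(readout.observe()["eef_pos"])
plan([426.8,-388.8,190],4.5,n=8,jaw=10)
```

```text
[469.28523756 -17.23340258 194.65481494]
[[10, -3.6, 0.6, -46.6, np.float64(-0.8)], [10, -4.3, 0.6, -46.6, np.float64(-0.8)], [10, -5.0, 0.5, -46.4, np.float64(-0.8)], [10, -5.6, 0.6, -46.5, np.float64(-0.8)], [10, -6.2, 0.6, -46.3, np.float64(-0.8)], [10, -6.9, 0.6, -46.2, np.float64(-0.8)], [10, -7.5, 0.6, -46.2, np.float64(-0.8)], [10, -8.2, 0.6, -46.0, np.float64(-0.8)]] -> end [ 426.8 -388.8  190. ] 4.3
```

jog_arm:
  steps:
    - [10, -3.6, 0, -46.5, -0.8]
    - [10, -4.3, 0, -46.5, -0.8]
    - [10, -5, 0, -46.5, -0.8]
    - [10, -5.6, 1, -46.5, -0.8]
    - [10, -6.2, 1, -46.3, -0.8]
    - [10, -7, 1, -46.2, -0.8]
    - [10, -7.5, 1, -46.2, -0.8]
    - [10, -8.2, 1, -46, -1]

```text
time_s: 28.9
eef_pos: [426.4, -389.9, 188.7]
eef_rot: [-89.8, 0.1, 4.6]
wrist_force: [1.2, 0.5, -1.7]
gripper_width: 23.4
```

jog_arm:
  steps:
    - [10, 0, 0, 0, 0]
    - [10, 0, 30, 0, 0]
    - [10, 0, 30, 0, 0]
    - [10, 0, 15, 0, 0]
    - [10, 0, 0, 0, 0]
    - [10, 0, 0, 0, 0]

```text
time_s: 29.5
eef_pos: [427.4, -387.9, 115.0]
eef_rot: [-89.9, 0.1, 4.6]
wrist_force: [-0.7, 0.0, -1.9]
gripper_width: 23.1
```

Run:
```python
from h import *
s=readout.observe();print(s["eef_pos"],s["eef_rot"],s["wrist_force"])
i=cams.camera_info("wrist");q,e=cams.capture("wrist");np.savez("w2.npz",q=q,e=e,T=i["camera_from_world"])
cv2.imwrite("pics/r2.png",q[:,:,::-1])
P=cloud(i,e);Z=P[...,2]
a=np.radians(4.5);R=np.array([[np.cos(a),np.sin(a)],[-np.sin(a),np.cos(a)]])
L=(P[...,:2]-[425.8,-389.3])@R.T
b=(Z>80)&(Z<97)&(L[...,1]>5)&(abs(L[...,0])<45); q=L[b];print("base",cv2.minAreaRect(q.astype(np.float32)),np.percentile(q[:,0],[1,99]),np.percentile(q[:,1],99.5),np.median(Z[b]))
w=(Z>30)&(Z<38)&(abs(L[...,1])<90)&(abs(L[...,0])<60)
m=w&(L[...,1]>50)&(L[...,1]<62); x=L[m][:,0]; print("walls",np.sort(x).round(1)[::6])
m=w&(L[...,1]>60)&(L[...,1]<80);print("far",np.percentile(L[m][:,1],[2,98]))
```

```text
[ 427.37602294 -387.90915868  115.00952979] [-89.88873432   0.09460787   4.5628672 ] [-0.74209231  0.03457542 -1.91929012]
base ((0.7787628173828125, 33.9906005859375), (62.165565490722656, 58.04539489746094), 0.07535475492477417) [-29.42980633  31.18510579] 62.97369401879877 93.04207861902603
walls [-41.7 -40.8 -39.8 -38.7  40.3  42.   42.4  42.9  43.1  43.5  43.9]
far [61.76245794 72.08362724]
```

View pics/r2.png

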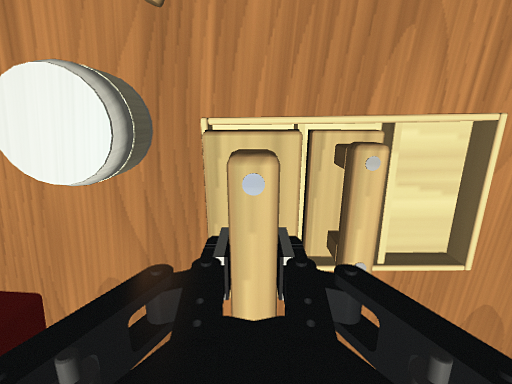

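Middle slot block is seated (px 345,200). The held block hangs level over the end slot; shift −1.5 mm in y and lower.

jog_arm:
  steps:
    - [10, 0.3, 10, -1.5, 0]
    - [10, 0, 15, 0, 0]
    - [10, 0, 15, 0, 0]
    - [10, 0, 10, 0, 0]
    - [10, 0, 7, 0, 0]
    - [10, 0, 4, 0, 0]
    - [10, 0, 1.5, 0, 0]
    - [10, 0, 0, 0, 0]

```text
time_s: 30.35
eef_pos: [428.4, -390.5, 53.6]
eef_rot: [-90.0, -0.0, 4.5]
wrist_force: [-0.2, 0.2, -1.2]
gripper_width: 23.0
```

jog_arm:
  steps:
    - [10, 0, 0.8, 0, 0]
    - [10, 0, 0, 0, 0]
    - [10, 0, 0.7, 0, 0]
    - [10, 0, 0, 0, 0]
    - [10, 0, 0, 0, 0]

```text
time_s: 30.85
eef_pos: [428.2, -390.3, 52.0]
eef_rot: [-90.0, -0.0, 4.5]
wrist_force: [0.6, -0.0, -2.4]
gripper_width: 23.1
```

jog_arm:
  steps:
    - [10, 0, 0.8, 0, 0]
    - [10, 0, 0.8, 0, 0]
    - [10, 0, 0, 0, 0]
    - [10, 0, 0.7, 0, 0]
    - [10, 0, 0, 0, 0]
    - [10, 0, 0, 0, 0]

```text
time_s: 31.45
eef_pos: [428.1, -390.2, 49.8]
eef_rot: [-90.0, -0.0, 4.5]
wrist_force: [-1.3, 2.2, 1.2]
gripper_width: 23.3
```

jog_arm:
  steps:
    - [10, 0, 0.6, 0, 0]
    - [10, 0, 0, 0, 0]
    - [10, 0, 0, 0, 0]

```text
time_s: 31.75
eef_pos: [428.1, -390.1, 49.7]
eef_rot: [-90.0, -0.0, 4.5]
wrist_force: [-2.8, 4.1, 6.3]
gripper_width: 23.4
```

jog_arm:
  steps:
    - [35, 0, 0, 0, 0]
    - [50, 0, 0, 0, 0]
    - [50, 0, 0, 0, 0]
    - [50, 0, -15, 0, 0]
    - [50, 0, -45, 0, 0]
    - [50, 0, -48, 0, 0]
    - [50, 0, -48, 0, 0]
    - [50, 0, -30, 30, 0]

```text
time_s: 32.55
eef_pos: [427.2, -363.7, 238.8]
eef_rot: [-90.3, -0.3, 4.3]
wrist_force: [1.7, 0.6, 0.5]
gripper_width: 50.1
```

jog_arm:
  steps:
    - [50, -10, 0, 45, 0]
    - [50, -10, 0, 45, 0]
    - [50, -10, 0, 45, 0]
    - [50, -10, 0, 45, 0]
    - [50, -10, 0, 45, 0]
    - [50, 0, 0, 0, 0]
    - [50, 0, 0, 0, 0]
    - [50, 0, 0, 0, 0]

```text
time_s: 33.35
eef_pos: [358.9, -140.7, 235.2]
eef_rot: [-90.1, -0.1, 4.5]
wrist_force: [1.4, -0.3, -0.4]
gripper_width: 49.8
```

Run:
```python
from h import *
o=[cams.capture(n) for n in("top","side")]
t,s=o[0][0],o[1][0]
cv2.imwrite("pics/end.png",np.hstack([cv2.resize(t[120:280,90:400],(480,384)),cv2.resize(s[120:360,100:420],(320,384))])[:,:,::-1])
i=cams.camera_info("top");P=cloud(i,o[0][1]);Z=P[...,2]
for nm,m in dict(tote=(Z>66)&(Z<85)&(P[...,1]>290)&(P[...,1]<470)&(P[...,0]>390)&(P[...,0]<620),rack=(Z>60)&(Z<90)&(P[...,1]<-320)&(P[...,1]>-450)&(P[...,0]>390)&(P[...,0]<620)).items():
    for r in rect(P,m): print(nm,r)
print(readout.observe()["eef_pos"],readout.observe()["wrist_force"])
```

```text
tote {'n': np.int32(232), 'c': array([502.6, 378. ]), 'wh': array([105.8,  24.1]), 'a': 86.5, 'z': 75.3, 'px': [123, 196, 32, 9]}
rack {'n': np.int32(236), 'c': array([ 506. , -382.2]), 'wh': array([ 24.6, 107.5]), 'a': 3.9, 'z': 78.1, 'px': [349, 195, 33, 9]}
rack {'n': np.int32(229), 'c': array([ 425.1, -388.2]), 'wh': array([ 24.1, 105.9]), 'a': 4.1, 'z': 78.4, 'px': [352, 219, 32, 9]}
[ 358.69383667 -141.05494913  234.94389502] [0.46012078 0.03772322 0.53846374]
```

View pics/end.png

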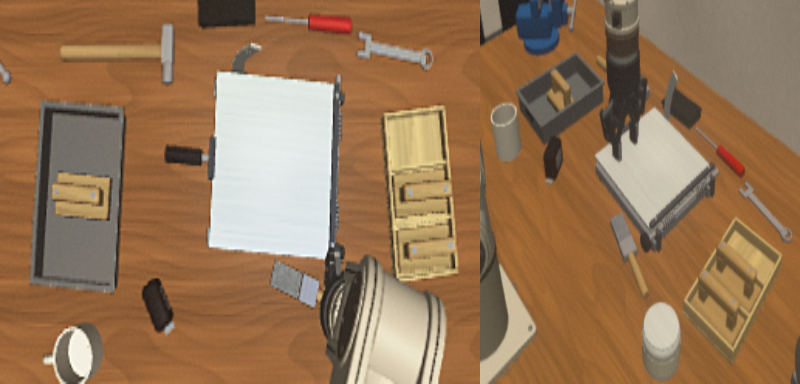

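The final view shows one block flat in the tote and two seated in separate rack slots. Handle tops are at 75 mm in the tote and 78 mm in the rack, against 76 and 78 mm expected. Everything else is undisturbed, so I'm handing in.

```bash
python3 -c "
from cell import workorder;print(workorder.hand_in())"
```

```text
the job is handed in; nothing more can be done
None
```

The job is done and handed in at about 33 s on the robot's clock, well under the 72 s limit.

**Test:** I raised the lever to its upper stop with all three blocks on the bed. The wrist force jumped from 18 to 37 N there, and depth showed a slope of about 28°. The block on the +x side slid to the bottom bar. The middle block and the −x block held.

**Placing:** I lowered the bed again by its lever so the blocks could be picked upright. The slid block went flat into the tote. The two that held went into the rack's middle slot and its robot-side end slot. Each was lowered to a light contact of about 5–7 N before release, with the handle up.

**Last checks:**
- **Seating:** Handle tops measured 75 mm in the tote (76 expected) and 78 mm for both in the rack (78 expected), so all three are seated flat.
- **Other items:** In the final pictures nothing else on the bench looks moved. I checked this by eye only. The arm was raised clear of everything.

**Small disagreements:**
- After lowering, the bed read about 0.5° off level.
- The two holding blocks sat 3–5 mm further down the bed than at the start, far from the bar.
- While gripping, the measured height read 3–5 mm above the commanded one. I allowed for this when placing.

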